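# Unlink the sprung instrument lid and hold it at the index

## Task

Lift the red retaining link up and off the hook on the front of the instrument box and put it in the grey tray, with the lid still shut. Then raise the sprung blue lid by its black pull bar until its yellow pointer stands at the red index on the quadrant, and finish while still holding the lid steady there so that the contents can be inspected. Do not shift the red index or disturb the other things on the table.

Things in the scene. Friction and masses are not known exactly. Their poses are not given: they have to be found in the camera images.
- case: The fixed grey box, 140 (x) x 170 (y) x 90 mm tall. Origin: centre of its underside, on the table; x points from the front (hook, link) to the hinged far side, y left, z up; yaw up to 0.2 rad either way. A straight 6 mm steel pin sticks 22 mm out of the middle of the front at height 74 mm. A quadrant of thin steel bar stands beside the right side, at y = -100 mm, up to 190 mm high.
- cover: The blue lid, 142 x 174 x 10 mm, with all that is on it. Origin: on the hinge axis, at the middle of the far upper edge of the box, x = +70, z = +90 mm in the frame of the box; axes like those of the box when shut. It opens by turning about its y axis: the front edge, at x = -142 mm, goes up.
- lid (a joint): Angle of the lid in rad: 0 shut, grows as the front edge rises, stop at 1.0. A spring pulls it shut: torque 0.4 N m when shut, plus 0.8 N m per rad, and the lid's weight; some 5 to 10 N upward at the pull bar. Let go, it shuts. While the link is on hook and pin the lid stops at about 0.17 rad.
- pull (a point): Middle of the black pull bar on the lid: a round bar, 12 mm thick, along y, 64 mm clear between its legs, its centre 35 mm above the top of the lid, at x = -115, z = +45 mm in the frame of the cover (so 135 mm above the table when shut). It can turn between two fingers that pinch it across x from above.
- lid_hook (a point): Point on the axis of the steel hook in the middle of the lid's front edge, where the link hangs: a rod 6 mm thick that sticks out 25 mm to the front (-x of the box) at 95 mm above the table with the lid shut; its outer end turns up, its top 15 mm above the rod's axis.
- pointer (a point): Tip of the yellow pointer at the right-hand (-y) edge of the lid, 118 mm from the hinge axis and on a level with it when shut; x axis like that of the cover.
- index (a joint): Angle of the red index on the quadrant, in rad, on the same scale as lid: the lid is at the index when both joints read the same. Friction holds it; it starts between 0.40 and 0.70.
- index_mark (a point): The red index, a block 26 x 18 x 10 mm on the quadrant, 125 mm from the hinge axis, just outside the pointer (at y = -100 mm of the box); its x axis turns with index.
- link: The red retaining link, loose, 0.12 kg: upright plate 8 mm thick (x), 32 wide (y), 116 tall (z), with a slot 16 mm wide from 44 mm below to 10 mm above its centre, a steel foot (12 x 34 x 14 mm) at the bottom and a grip tab 20 mm wide from 16 to 58 mm above its centre. Origin: its centre. It hangs by the upper end of the slot on the lid's hook, flat to the box front; the pin is in the slot too.
- link_grip (a point): Point of the link's grip tab to hold, 38 mm above the link's centre; fingers across y, from above. To free the link, lift it 15 to 24 mm: it clears the hook's turned-up end before the pin meets the lower end of the slot; then draw it straight out to the front (-x of the box), 35 mm or more.
- tray: The fixed grey tray, 130 (x) x 200 (y) x 22 mm tall, walls 4 mm, floor 4 mm thick. Origin: centre of the underside on the table. It and the box may change sides.
- oiler: Bystander: small cream oiler bottle with a red spout, 32 mm across, 108 mm tall, by the right-hand edge. Origin: underside.
- spring_tin: Bystander: round metal tin, 60 mm across, 24 mm tall, by the right-hand edge. Origin: underside.
- brass_hammer: Bystander: small brass hammer lying down, 171 mm long along its y. Origin: underside.
Things that resemble listed ones, but are neither listed nor needed, are in the scene too. Of the things that look like the link, the smaller one is meant.

How it is judged:
By the outcome, as a careful person would: the job done as asked, in the order asked, and still so for the second after the job is handed in, while the arm keeps its last pose, push and grip.
It also fails if it takes over 61 s, if anything falls off the work surface, if the arm or the gripper's body presses on something with over 40 N, if the wrist force passes 120 N, or if a joint passes its speed limit or range.

## Robot

A 6-joint arm with a two-finger parallel gripper is mounted at the origin on a cart in front of the work surface, level with it; the furniture and walls round the work are solid. World frame = base frame: x ahead of the robot, y to its left, z up, the work surface at z = 0. Lengths are in m, angles in rad, forces in N, time in s.
With the tool pointing down it reaches from about 0.375 to 0.925 m from the base axis. Payload 5.7 kg.
Tool frame: the origin (TCP) lies between the finger pads; the fingertips stand 22 mm ahead of it and the grasp point (between the pads) lies 3 mm ahead of it (tcp_to_tips is the z of the fingertips in the tool frame, in m); z points along the fingers, y is the line along which they close (so a half turn about z gives the same grasp; the last joint's range is limited). The gripper opens to 88 mm and grips with 3 to 60 N. Pads are 20 mm wide; open, the fingers measure 115 mm over their backs; the gripper's body (75 mm by 178 mm) begins 61 mm behind the grasp point.
Start: joints at [1.196, 0.359, 1.51, -0, 1.272, -0.115], TCP at [0.154, 0.58, 0.245] pointing down, gripper open.
Joint ranges: [-2.97, 2.97], [-1.01, 2.36], [0.21, 2.38], [-0.96, 4.11], [0.2, 2.71], [-2.98, 2.98]. Speed limits (rad/s): [2.39, 2.39, 3.14, 3.14, 3.14, 3.14].

## Interface

Orientations are given as a unit quaternion [w, x, y, z].
In Python, from cell import * gives the robot as it stands. The module is installed in compiled form; this text tells all that it offers.
- The arm moves only by the tool step_arm, never from a script. Its argument "rows" is text: rows parted by semicolons, each of 7 numbers parted by spaces: the shift along the tool's x, y, z in units of 30 mm (1.0 is 30 mm), then the turn, a rotation vector about the tool's x, y, z in units of 6 degrees (1.0 is 6 degrees), then the closure, from 0 (fully open) to 1 (shut). In form: x y z ax ay az fingers; .... A call has 1 to 12 rows; each row shifts and turns the commanded pose from where the row before left it, along the tool's axes as they then stand; what a row does not reach is not made up. A row lasts 1/12 s, in which the tool goes at most 41.7 mm and 7.16 degrees, less where a joint would pass 70% of its speed; a pose out of reach is approached as far as the arm can. A call is refused whole if a number of a shift passes 1 or a number of a turn 1, either way. A call with a gripper value outside its range is refused whole. The fingers move at their own pace and stop on an object; "grip_force" is the grip in N (left out, the last holds). Time passes only in rows, so rows that do not move let the fingers close. It gives the time, the measured TCP pose, the force, the opening and the grip force at its end, in the units of the state.
- get_state(): the state, without advancing time (a new reading comes with each control period).
- camera(name): name is "scene" or "side" or "wrist"; returns a dict with "pixels" (420x560x3 uint8, red, green, blue), "z_map" (420x560 float32, m along the optical axis (not along the pixel's ray), 0 where there is no reading), "fov_y" (degrees; the focal length in pixels is half the picture's height over the tangent of half this angle, whatever the lens; pixels are square), "cx", "cy" (the principal point, pixels), "pose" (4x4, takes a point from camera to world coordinates). Camera axes: x right, y up, looking along -z (the intrinsics and any distortion apply to the point x, -y, -z); pixel columns grow to the right and rows downward; lengths in m; the calibration is good to about 2 mm. The wrist camera is an equidistant fisheye: a pixel r from the principal point sees the ray r / f radians off the axis. A picture is of the moment at which its call begins.
- hand_in(): hands the job in; it is judged then, once.
Trained networks look in the newest picture that a camera, given by its name, has taken for a name from the list of things; names that differ only in an ending like _2 or _b are one class to them, and where a whole thing is asked for, a point or a joint stands for the part that bears it (a point fixed in the world has none). Each returns a list of dicts, best first, with "confidence" (0 to 1); they miss things now and then, are a little off and sometimes report something else, mostly with a low value. They report only what shows in the picture. A call takes as long as a camera call. They do not tell look-alikes from the thing itself.
- search_frame(camera, query): "extent" ([left, top, right, bottom] in pixels, round what is visible of it).
- silhouettes(camera, query): "region" (420x560 bool, what is visible of it) and "extent" ([left, top, right, bottom] in pixels, round what is visible of it).
The state is a dict: "clock": time; "joint_pos": joint angles; "joint_velocities": joint speeds; "effort": joint torques, N m; "ee_pos": TCP position; "eef_rot": TCP orientation; "force": force on the tool from outside, world axes, zero at the start; "moment": the same for the moment, N m; "width": finger opening in m; "finger_force": force on a finger pad.
Only numpy, scipy, OpenCV 4.12 (cv2) and the standard library are available. Lean on these libraries where they do the work, as an engineer would, in place of code of your own. Each camera call takes 0.05 s, during which the arm holds its last target. There are 200 camera calls.

## Working session

There is one attempt and no reset: what is moved stays moved. The work goes in short steps, Python scripts to look and compute and a tool call to move; the robot and the scene stay as the last step left them, time stands still between calls to the robot, and variables do not carry over. Pictures are saved under pics/ and viewed, at most 10 in all, crops included, and the job is handed in when it is done.

Besides the shell and the picture viewer there is one more tool, called as name(argument=value, ...) on one line, values as JSON. step_arm: Moves the arm, as the interface text tells. Its arguments: {"type":"object","properties":{"rows":{"type":"string"},"grip_force":{"type":"number"}},"required":["rows"]}

```bash
mkdir -p pics
cat > h.py <<'E'
from cell import *
import numpy as np, cv2
def save(c,n): cv2.imwrite('pics/'+n,c['pixels'][:,:,::-1])
def cloud(c,fish=False):
    H,W=c['z_map'].shape; f=H/2/np.tan(np.radians(c['fov_y']/2))
    u,v=np.meshgrid(np.arange(W),np.arange(H)); a=(u-c['cx'])/f; b=(v-c['cy'])/f
    if fish:
        r=np.hypot(a,b)+1e-9; k=np.tan(np.minimum(r,1.5))/r; a=a*k;b=b*k
    z=c['z_map']; P=np.stack([a*z,-b*z,-z],-1)
    P=P@c['pose'][:3,:3].T+c['pose'][:3,3]; P[z==0]=np.nan
    return P
E
python3 - <<'E'
from h import *
s=get_state(); print({k:np.round(v,3) for k,v in s.items()})
for n in ['scene','side']:
    c=camera(n); save(c,n+'0.png'); P=cloud(c); print(n,c['fov_y'],c['cx'],c['cy'],np.round(c['pose'],3).tolist())
    np.savez(n+'0.npz',P=P,px=c['pixels'])
    for q in ['case','cover','pull','link','link_grip','tray','index_mark','pointer','lid_hook','oiler','spring_tin','brass_hammer']:
        for d in silhouettes(n,q)[:3]:
            m=d['region']; print(q,round(d['confidence'],2),[int(x) for x in d['extent']],np.round(np.nanmedian(P[m],0),3),m.sum())
E
```

```text
{'clock': np.float64(0.0), 'joint_pos': array([ 1.196,  0.36 ,  1.511,  0.   ,  1.272, -0.115]), 'joint_velocities': array([-0.001, -0.001, -0.002, -0.002, -0.   , -0.002]), 'effort': array([ 1.0000e-03, -5.1538e+01, -2.7072e+01,  6.8000e-02,  3.5000e-02,
       -0.0000e+00]), 'ee_pos': array([0.154, 0.579, 0.244]), 'eef_rot': array([-0.   ,  0.13 ,  0.992, -0.001]), 'force': array([ 0.448, -0.214,  0.234]), 'moment': array([ 0.029,  0.023, -0.007]), 'finger_force': np.float64(0.0), 'width': np.float64(0.088)}
scene 57.91456566413447 282.5313565271475 209.5442754822178 [[0.862, 0.265, -0.433, 0.049], [-0.508, 0.47, -0.722, -0.838], [0.012, 0.842, 0.54, 0.739], [0.0, 0.0, 0.0, 1.0]]
case 0.57 [231, 174, 295, 227] [0.547 0.103 0.087] 2398
cover 0.57 [231, 175, 292, 208] [0.556 0.147 0.099] 1015
pull 0.7 [231, 176, 290, 208] [0.551 0.148 0.099] 1030
pull 0.25 [323, 327, 347, 357] [ 0.443 -0.42   0.022] 591
link 0.74 [208, 173, 220, 219] [0.426 0.234 0.075] 332
link 0.63 [233, 181, 243, 214] [0.485 0.162 0.087] 183
link_grip 0.6 [210, 174, 221, 215] [0.426 0.234 0.073] 317
link_grip 0.56
[... 639 characters left out ...]
37, -1.048], [0.005, 0.938, 0.348, 0.516], [0.0, 0.0, 0.0, 1.0]]
case 0.89 [267, 182, 316, 235] [0.574 0.087 0.08 ] 2064
cover 0.87 [264, 187, 314, 213] [0.576 0.134 0.099] 815
pull 0.87 [269, 184, 309, 218] [0.578 0.13  0.099] 868
pull 0.74 [259, 185, 265, 222] [0.491 0.154 0.075] 135
link 0.74 [249, 178, 250, 218] [0.435 0.223 0.046] 118
link_grip 0.67 [249, 173, 249, 216] [0.434 0.225 0.077] 177
tray 0.97 [256, 256, 319, 309] [ 0.574 -0.206  0.004] 2760
index_mark 0.5 [271, 191, 278, 196] [0.536 0.052 0.157] 33
pointer 0.86 [268, 184, 313, 215] [0.577 0.136 0.099] 766
lid_hook 0.67 [259, 184, 312, 213] [0.57  0.134 0.099] 909
spring_tin 0.93 [205, 320, 239, 350] [ 0.452 -0.427  0.022] 730
```

Run:
```python
from h import *
a=cv2.imread('pics/scene0.png')[140:300,180:380]; b=cv2.imread('pics/side0.png')[140:300,200:400]
cv2.imwrite('pics/c0.png',np.vstack([cv2.resize(a[:100],(800,400),interpolation=2)[:, :],cv2.resize(b[:50+50],(800,400),interpolation=2)])[:, :]) 
im=cv2.imread('pics/c0.png'); cv2.imwrite('pics/c0.png',cv2.resize(im,(600,600)))
for n in ['scene','side']:
    P=np.load(n+'0.npz')['P']; px=np.load(n+'0.npz')['px'].astype(int)
    M=(abs(P[...,2]-0.100)<.004)&(P[...,0]>.4)&(P[...,1]>0)&(P[...,1]<.3)&(px[...,2]>px[...,0]+30)
    pts=P[M][:,:2].astype(np.float32); print(n,len(pts),cv2.minAreaRect(pts), P[M][:,2].mean())
    R=(px[...,0]>130)&(px[...,1]<70)&(px[...,2]<80)&(P[...,0]<.8)
    k,lab,st,_=cv2.connectedComponentsWithStats(R.astype(np.uint8))
    for i in range(1,k):
        if st[i,4]>8: print(st[i],np.round(np.nanmedian(P[lab==i],0),3),np.round(np.nanmin(P[lab==i],0),3),np.round(np.nanmax(P[lab==i],0),3))
```

```text
scene 679 ((1.0641522407531738, 0.1903773993253708), (1.1365007162094116, 0.1711597591638565), 2.7192986011505127) 0.09876251434609043
[212 172   9  39  98] [0.429 0.23  0.078] [ 0.424  0.218 -0.003] [0.47  0.36  0.165]
[239 183   5  22  40] [0.487 0.156 0.113] [0.484 0.148 0.07 ] [0.498 0.17  0.145]
[265 189   4   3  10] [0.525 0.053 0.162] [0.52  0.05  0.158] [0.53  0.058 0.164]
[462 303  14  11  29] [ 0.772 -0.515  0.041] [ 0.763 -0.527  0.036] [ 0.784 -0.495  0.045]
side 615 ((0.5715681314468384, 0.16182419657707214), (0.14060068130493164, 0.18808592855930328), 2.889162540435791) 0.09935522467334479
[247 173   4  42 111] [0.433 0.224 0.091] [0.424 0.217 0.022] [0.438 0.255 0.166]
[263 186   3  29  55] [0.489 0.154 0.104] [0.487 0.147 0.052] [0.495 0.174 0.146]
[272 190  10   7  26] [0.535 0.056 0.158] [0.523 0.047 0.141] [0.55  0.138 0.166]
[317 309   7  15  50] [ 0.642 -0.442  0.078] [ 0.637 -0.446  0.069] [ 0.648 -0.436  0.095]
[397 356  20  19 249] [ 0.784 -0.518  0.043] [ 0.77  -0.529  0.035] [ 0.8   -0.492  0.048]
```

View pics/scene0.png

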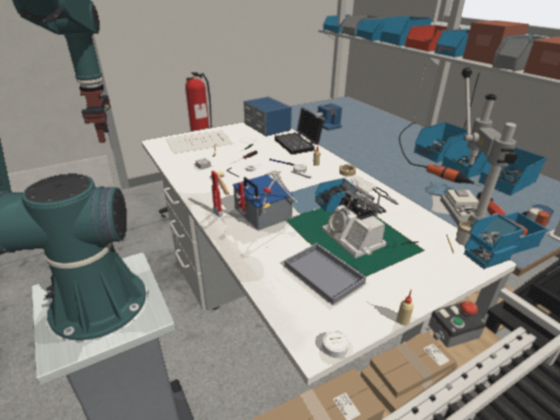

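View pics/c0.png

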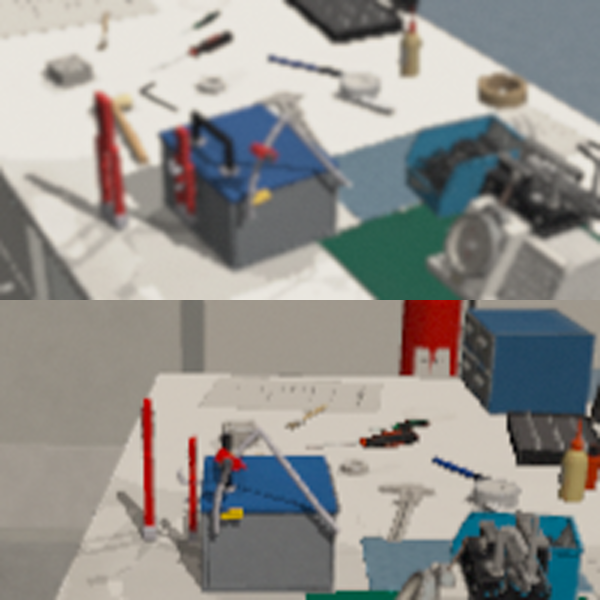

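The scene picture shows the box around pixels (231-295, 174-227), the real (short) link at (239,183) and the taller look-alike at (215,190). The red index is near (266,190), the tray at (324,275). I'm moving the wrist camera over the box.

step_arm(rows="-.9 -.69 -.3 0 0 0 0;-.9 -.69 -.3 0 0 0 0;-.9 -.69 -.3 0 0 0 0;-.9 -.69 -.3 0 0 0 0;-.9 -.69 -.3 0 0 0 0;-.9 -.69 -.3 0 0 0 0;-.9 -.69 -.3 0 0 0 0;-.9 -.69 -.3 0 0 0 0;-.9 -.69 -.3 0 0 0 0;-.9 -.69 -.3 0 0 0 0;-.9 -.69 -.3 0 0 0 0;-.9 -.69 -.3 0 0 0 0")

```text
clock: 2.3
ee_pos: [0.4041, 0.2551, 0.3533]
eef_rot: [0.0, 0.13, 0.992, 0.0]
force: [0.6, 0.3, -1.0]
width: 0.0881
finger_force: 0.0
```

step_arm(rows="-.9 -.69 -.3 0 0 0 0;-.9 -.69 -.3 0 0 0 0;-.6 -.69 -.3 0 0 0 0;0 0 0 0 0 0 0;0 0 0 0 0 0 0")

```text
clock: 2.72
ee_pos: [0.4578, 0.1771, 0.38]
eef_rot: [0.0, 0.131, 0.991, 0.0]
force: [1.0, 0.5, -0.1]
width: 0.088
finger_force: 0.0
```

Run:
```python
from h import *
c=camera('wrist'); save(c,'w1.png'); P=cloud(c,True); np.savez('w1.npz',P=P,px=c['pixels'],pose=c['pose'])
print(c['fov_y'],c['cx'],c['cy'],np.round(c['pose'],3).tolist())
```

```text
65.70646984690485 281.07790573238333 211.1714553063581 [[0.26, -0.928, -0.267, 0.384], [0.966, 0.25, 0.071, 0.197], [0.001, -0.277, 0.961, 0.52], [0.0, 0.0, 0.0, 1.0]]
```

View pics/w1.png

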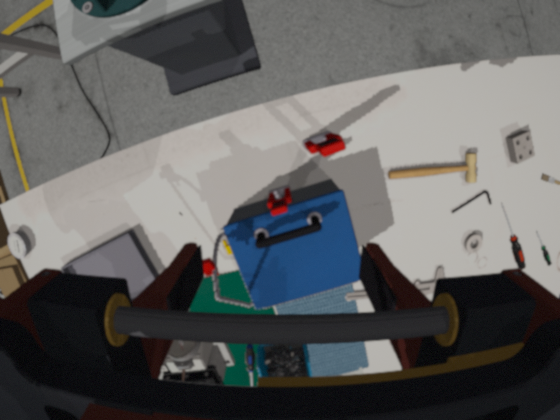

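The wrist picture shows the blue lid (225-360, 190-308), pull bar (260-320, 220-243), link (279,202), look-alike (325,146) and index (207,267). Next I'm measuring them.

```bash
cat >> h.py <<'E'
def red(P,px,lo,hi):
    px=px.astype(int); M=(px[...,0]>110)&(px[...,1]<70)&(px[...,2]<80)
    M&=np.all((P>lo)&(P<hi),-1); return P[M]
def blue(P,px,lo,hi):
    px=px.astype(int); M=(px[...,2]>px[...,0]+50)&np.all((P>lo)&(P<hi),-1); return P[M]
E
python3 - <<'E'
from h import *
d=np.load('w1.npz');P=d['P'];px=d['px']
for z in (.09,):
  b=blue(P,px,[.4,0,.085],[.8,.35,.115]); print(len(b),b[:,2].mean()); r=cv2.minAreaRect(b[:,:2].astype(np.float32)); print(r)
  print(np.round(cv2.boxPoints(r),4).tolist())
def rep(n,q): print(n,len(q),np.round(np.median(q,0),4),np.round(q.min(0),4),np.round(q.max(0),4))
l=red(P,px,[.44,.1,.05],[.51,.2,.16]);rep('link',l)
t=l[l[:,2]>.125]; rep('linktop',t); print(cv2.minAreaRect(t[:,:2].astype(np.float32)))
rep('decoy',red(P,px,[.38,.18,.02],[.46,.28,.2]))
rep('index',red(P,px,[.48,.0,.1],[.62,.1,.2]))
dk=(px.max(-1)<60)&np.all((P>[.45,.07,.128])&(P<[.62,.25,.15]),-1); q=P[dk]; rep('bar',q)
if len(q): print(cv2.minAreaRect(q[:,:2].astype(np.float32)))
ye=(px[...,0]>140)&(px[...,1]>110)&(px[...,2]<70)&np.all((P>[.48,.0,.05])&(P<[.62,.12,.2]),-1); rep('ptr',P[ye])
E
```

```text
9456 0.10050274020105854
((0.567179799079895, 0.17008242011070251), (0.13985562324523926, 0.17171214520931244), 2.635282278060913)
[[0.4934000074863434, 0.2526000142097473], [0.5012999773025513, 0.08110000193119049], [0.640999972820282, 0.08749999850988388], [0.6330999732017517, 0.2590999901294708]]
link 132 [0.4867 0.1659 0.1455] [0.4827 0.1463 0.0603] [0.5008 0.1818 0.148 ]
linktop 98 [0.4863 0.1667 0.146 ] [0.4827 0.1574 0.1419] [0.491  0.1764 0.148 ]
((0.48685580492019653, 0.16702277958393097), (0.007326579187065363, 0.019111748784780502), 4.409409046173096)
decoy 295 [0.4279 0.2397 0.1654] [0.4223 0.221  0.06  ] [0.4339 0.2662 0.1684]
index 117 [0.5319 0.0638 0.1618] [0.5215 0.0554 0.1544] [0.5434 0.0702 0.1674]
bar 558 [0.5215 0.1688 0.1402] [0.4826 0.1266 0.128 ] [0.5299 0.2111 0.1436]
((0.505285918712616, 0.16759620606899261), (0.045322246849536896, 0.08459148555994034), 4.0457682609558105)
ptr 41 [0.5339 0.0774 0.096 ] [0.5242 0.0743 0.0913] [0.5435 0.081  0.0976]
```

step_arm(rows="0 0 0 0 0 -.98 0;0 0 0 0 0 -.98 0;0 0 0 0 0 -.98 0;-.95 -.38 .5 0 0 0 0;0 0 1 0 0 0 0;0 0 1 0 0 0 0;0 0 1 0 0 0 0;0 0 1 0 0 0 0;0 0 .5 0 0 0 0.3;0 0 0 0 0 0 0.3;0 0 0 0 0 0 .3")

```text
clock: 3.68
ee_pos: [0.4847, 0.169, 0.2289]
eef_rot: [-0.001, -0.025, 1.0, -0.0]
force: [0.6, 0.0, 0.5]
width: 0.0713
finger_force: 0.0
```

Run:
```python
from h import *
c=camera('wrist'); save(c,'w2.png'); P=cloud(c,True); px=c['pixels']
s=get_state(); print(np.round(s['ee_pos'],4),s['eef_rot'],np.round(s['joint_pos'],3),s['width'])
def rep(n,q): print(n,len(q),np.round(np.median(q,0),4),np.round(q.min(0),4),np.round(q.max(0),4))
l=red(P,px,[.44,.1,.05],[.51,.2,.16]);
t=l[l[:,2]>.13]; rep('linktop',t); print(cv2.minAreaRect(t[:,:2].astype(np.float32)))
```

```text
[0.4858 0.169  0.2301] [-1.78506549e-05 -2.47314189e-02  9.99694128e-01  8.85479714e-05] [ 0.2    0.251  1.711  0.     1.18  -1.42 ] 0.06742674733503448
linktop 255 [0.487  0.1667 0.1459] [0.4831 0.1571 0.1437] [0.4916 0.1763 0.1479]
((0.4873420298099518, 0.16667160391807556), (0.007798716891556978, 0.019066976383328438), 3.5638937950134277)
```

View pics/w2.png

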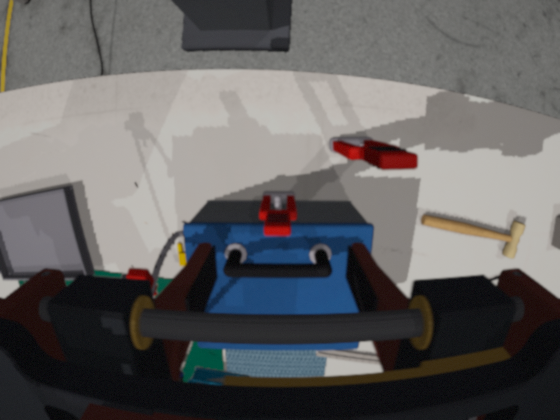

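The picture shows the link tab (262-295, 195-235) centred under the gripper, with the bar and lid clear of the fingers. Descending.

step_arm(rows="-.05 -.08 .8 0 0 0 .3;0 0 .8 0 0 0 .3;0 0 .8 0 0 0 .3;0 0 .6 0 0 0 .3;0 0 .28 0 0 0 .3;0 0 0 0 0 0 .3;0 0 0 0 0 0 1;0 0 0 0 0 0 1;0 0 0 0 0 0 1;0 0 0 0 0 0 1;0 0 0 0 0 0 1;0 0 0 0 0 0 1", grip_force=40)

```text
clock: 4.73
ee_pos: [0.488, 0.1657, 0.1317]
eef_rot: [0.0, -0.024, 1.0, 0.0]
force: [0.7, -0.2, -0.5]
width: 0.0251
finger_force: 0.0
```

step_arm(rows="0 0 0 0 0 0 1;0 0 0 0 0 0 1;0 0 0 0 0 0 1;0 0 0 0 0 0 1")

```text
clock: 5.07
ee_pos: [0.4878, 0.1656, 0.1314]
eef_rot: [0.0, -0.024, 1.0, -0.0]
force: [-0.5, -1.0, 3.0]
width: 0.0196
finger_force: 40.0
```

step_arm(rows="0 0 -.2 0 0 0 1;0 0 -.2 0 0 0 1;0 0 -.25 0 0 0 1;0 0 0 0 0 0 1;0 0 0 0 0 0 1")

```text
clock: 5.48
ee_pos: [0.4882, 0.1658, 0.1515]
eef_rot: [0.001, -0.024, 1.0, 0.0]
force: [-0.5, 0.4, -0.6]
width: 0.0197
finger_force: 40.0
```

step_arm(rows=".25 0 0 0 0 0 1;.35 0 0 0 0 0 1;.4 0 0 0 0 0 1;.4 0 0 0 0 0 1;.3 0 0 0 0 0 1;0 0 0 0 0 0 1")

```text
clock: 5.98
ee_pos: [0.4331, 0.1629, 0.1503]
eef_rot: [-0.002, -0.024, 1.0, -0.0]
force: [0.1, -0.1, -2.1]
width: 0.0197
finger_force: 40.0
```

Run:
```python
from h import *
c=camera('wrist'); save(c,'w3.png'); P=cloud(c,True); px=c['pixels']
d=np.load('w1.npz');Q=d['P'];qx=d['px']
tr=[np.percentile(blue(P,px,[.4,0,.085],[.8,.35,.115])[:,2],[5,50,95])]; print(tr)
for n in ['scene','side']:
    c=camera(n); save(c,n+'1.png'); P=cloud(c); m=silhouettes(n,'tray')[0]['region']; q=P[m]; q=q[np.all(np.isfinite(q),1)]; q=q[(q[:,2]<.03)&(q[:,2]>-.01)]
    print(n,cv2.minAreaRect(q[:,:2].astype(np.float32)),np.percentile(q,[2,98],axis=0).round(3).tolist())
    f=q[abs(q[:,2]-.004)<.003]; print(cv2.minAreaRect(f[:,:2].astype(np.float32)))
print(get_state()['ee_pos'],get_state()['joint_pos'])
a=cv2.imread('pics/scene1.png')[150:310,190:370]; b=cv2.imread('pics/side1.png')[150:310,200:380]
cv2.imwrite('pics/c1.png',np.hstack([cv2.resize(a,(400,356)),cv2.resize(b,(400,356))]))
```

```text
[array([0.09956985, 0.10049324, 0.10139601])]
scene ((0.5694462060928345, -0.20025552809238434), (0.13435623049736023, 0.203147292137146), 9.459383010864258) [[0.497, -0.303, 0.0], [0.641, -0.1, 0.021]]
((0.5691251158714294, -0.20109017193317413), (0.13078179955482483, 0.1995629370212555), 8.900839805603027)
side ((0.5737408399581909, -0.17579606175422668), (0.14051784574985504, 0.25371915102005005), 8.234570503234863) [[0.506, -0.306, -0.0], [0.645, -0.097, 0.022]]
((0.576767086982727, -0.20011946558952332), (0.13849203288555145, 0.20377111434936523), 8.782776832580566)
[0.43761775 0.1633392  0.15094761] [ 2.09296739e-01  2.86755642e-01  1.90092272e+00 -1.70833808e-04
  9.52840106e-01 -1.40943327e+00]
```

View pics/c1.png

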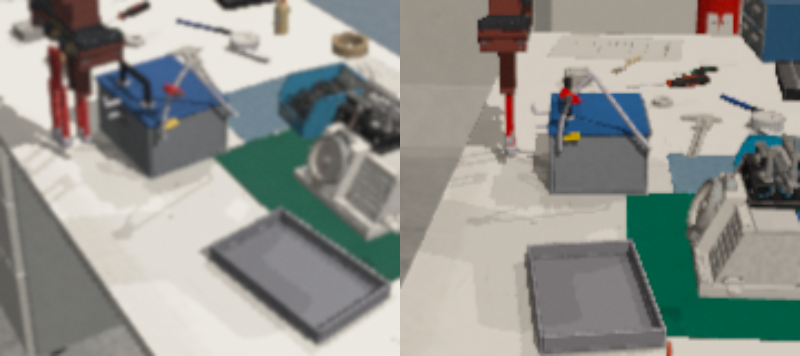

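Both views show the link clear of the hook, the lid shut, and the tray empty. Carrying the link to the tray.

step_arm(rows="0 0 -1 0 0 0 1;0 -.5 -1 0 0 0 1;0 -1 0 0 0 0 1;0 -1 0 0 0 0 1;0 -1 0 0 0 0 1;0 -1 0 0 0 0 1;0 -1 0 0 0 0 1;0 -1 0 0 0 0 1;0 -1 0 0 0 0 1;0 -1 0 0 0 0 1;0 -1 0 0 0 0 1;0 -1 0 0 0 0 1")

```text
clock: 7.23
ee_pos: [0.4523, -0.1533, 0.2109]
eef_rot: [0.0, -0.024, 1.0, -0.0]
force: [0.2, -0.7, -1.0]
width: 0.0197
finger_force: 40.0
```

step_arm(rows="-1 -1 0 0 0 0 1;-1 -.5 0 0 0 0 1;-1 0 0 0 0 0 1;-.7 0 0 0 0 0 1;0 0 0 0 0 1 1;0 0 0 0 0 1 1;0 0 0 0 0 1 1;0 0 0 0 0 1 1;0 0 0 0 0 1 1;0 0 0 0 0 1 1;0 0 0 0 0 1 1;0 0 0 0 0 1 1")

```text
clock: 8.23
ee_pos: [0.5648, -0.1909, 0.2105]
eef_rot: [0.0, 0.387, 0.922, -0.0]
force: [-0.5, 0.2, -0.4]
width: 0.0198
finger_force: 40.0
```

step_arm(rows="0 0 0 0 0 1 1;0 0 0 0 0 1 1;0 0 0 0 0 1 1;0 0 0 0 0 1 1;0 0 0 0 0 1 1;0 0 0 0 0 1 1;0 0 0 0 -1 0 1;0 0 0 0 -1 0 1;0 0 0 0 -1 0 1;0 0 0 0 -1 0 1;0 0 0 0 -1 0 1;0 0 0 0 0 0 1")

```text
clock: 9.23
ee_pos: [0.5634, -0.188, 0.209]
eef_rot: [0.197, 0.627, 0.734, -0.17]
force: [0.4, 1.5, -1.9]
width: 0.0197
finger_force: 40.0
```

Run:
```python
from h import *
from scipy.spatial.transform import Rotation as R
s=get_state(); w=s['eef_rot']; r=R.from_quat([w[1],w[2],w[3],w[0]]).as_matrix()
print(s['ee_pos'],s['joint_pos'].round(3)); print(r.round(3))
t=np.array([.572,-.205,.125]); print('units',(r.T@(t-s['ee_pos'])/.03).round(2), 'down26mm',(r.T@[0,0,-.026]/.03).round(2))
```

```text
[ 0.56341418 -0.18797121  0.20901916] [-0.147  0.362  1.745 -0.623  0.966  0.041]
[[-0.136  0.988  0.075]
 [ 0.854  0.156 -0.496]
 [-0.502 -0.003 -0.865]]
units [0.88 0.2  2.73] down26mm [0.44 0.   0.75]
```

step_arm(rows=".3 .07 .9 0 0 0 1;.3 .07 .9 0 0 0 1;.28 .06 .93 0 0 0 1;.2 0 .35 0 0 0 1;.2 0 .33 0 0 0 1;0 0 0 0 0 0 1;0 0 0 0 0 0 1")

```text
clock: 9.82
ee_pos: [0.5731, -0.2076, 0.1032]
eef_rot: [0.196, 0.629, 0.733, -0.169]
force: [0.2, 0.5, -0.9]
width: 0.0197
finger_force: 40.0
```

step_arm(rows=".06 0 .1 0 0 0 1;.05 0 .1 0 0 0 1;0 0 0 0 0 0 1;0 0 0 0 0 0 1")

```text
clock: 10.15
ee_pos: [0.5733, -0.2073, 0.0967]
eef_rot: [0.197, 0.629, 0.733, -0.168]
force: [0.3, 1.2, -1.0]
width: 0.0195
finger_force: 40.0
```

step_arm(rows="0 0 0 0 0 0 .3;0 0 0 0 0 0 .3;0 0 0 0 0 0 .3;0 0 0 0 0 0 .3;0 0 0 0 0 0 .3;0 0 0 0 0 0 .3;0 0 0 0 0 0 .3")

```text
clock: 10.73
ee_pos: [0.5731, -0.2074, 0.0962]
eef_rot: [0.197, 0.629, 0.733, -0.169]
force: [-1.1, -0.7, 0.0]
width: 0.0608
finger_force: 0.0
```

step_arm(rows="0 0 -.8 0 0 0 .3;0 0 -1 0 0 0 .3;0 0 -1 0 0 0 .3;0 0 -1 0 1 0 .3;0 0 -1 0 1 0 .3;0 0 0 0 1 0 .3;0 0 0 0 1 0 .3;0 0 0 0 1 0 .3;0 0 0 0 0 0 .3")

```text
clock: 11.48
ee_pos: [0.5637, -0.1422, 0.2232]
eef_rot: [0.0, 0.653, 0.758, 0.002]
force: [-0.3, -0.5, -0.8]
width: 0.0611
finger_force: 0.0
```

Run:
```python
from h import *
s=get_state(); print(s['ee_pos'],s['eef_rot'],s['joint_pos'].round(3),s['width'])
for n in ['side']:
    c=camera(n); save(c,n+'2.png'); P=cloud(c); q=red(P,c['pixels'],[.48,-.35,-.01],[.66,-.05,.2]); print(len(q),np.median(q,0).round(3),q.min(0).round(3),q.max(0).round(3))
    a=cv2.imread('pics/side2.png')[150:330,200:380]; cv2.imwrite('pics/c2.png',cv2.resize(a,(600,600)))
```

```text
[ 0.56374988 -0.14221429  0.22321012] [2.34782042e-04 6.52528079e-01 7.57762930e-01 1.54694266e-03] [-0.368  0.351  1.579  0.003  1.209 -0.518] 0.06113055267584007
155 [ 0.568 -0.183  0.012] [ 0.556 -0.233  0.002] [ 0.592 -0.14   0.015]
```

View pics/c2.png

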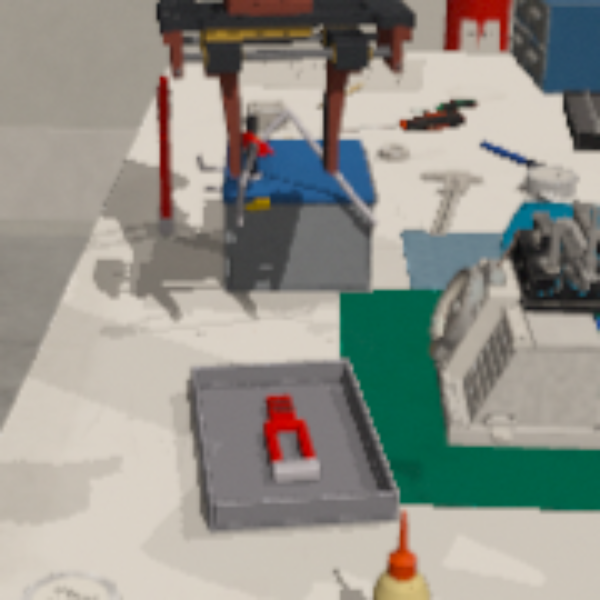

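The link lies fully inside the tray (265-320, 395-480), and the lid is shut. Moving over the pull bar.

step_arm(rows="0 0 -.65 0 0 .97 .3;0 0 -.65 0 0 0 .3;1 0 0 0 0 0 .3;1 0 0 0 0 0 .3;1 -.1 0 0 0 0 .3;1 -.1 0 0 0 0 .3;1 -.1 0 0 0 0 .3;1 -.1 0 0 0 0 .3;1 -.1 0 0 0 0 .3;1 -.1 0 0 0 0 .3;1 -.1 0 0 0 0 .3;1 -.1 0 0 0 0 .3")

```text
clock: 12.53
ee_pos: [0.5214, 0.1612, 0.2605]
eef_rot: [0.001, 0.688, 0.725, -0.001]
force: [1.4, -0.3, 0.1]
width: 0.0613
finger_force: 0.0
```

step_arm(rows=".41 -.09 0 0 0 0 .3;0 0 0 0 0 0 .3;0 0 0 0 0 0 .3")

```text
clock: 12.78
ee_pos: [0.519, 0.1718, 0.2607]
eef_rot: [0.001, 0.688, 0.726, -0.001]
force: [-0.1, -0.0, 0.6]
width: 0.0617
finger_force: 0.0
```

Run:
```python
from h import *
s=get_state(); print(s['ee_pos'],s['eef_rot'],s['joint_pos'].round(3),s['width'])
c=camera('wrist'); save(c,'w4.png'); P=cloud(c,True);px=c['pixels']; np.savez('w4.npz',P=P,px=px)
def rep(n,q): print(n,len(q),np.round(np.median(q,0),4),np.round(q.min(0),4),np.round(q.max(0),4))
dk=(px.max(-1)<70)&np.all((P>[.45,.07,.136])&(P<[.57,.25,.15]),-1); q=P[dk]; rep('bar',q)
q=q[abs(q[:,0]-np.median(q[:,0]))<.012]; print(cv2.minAreaRect(q[:,:2].astype(np.float32)))
i=red(P,px,[.48,.0,.1],[.62,.1,.2]);rep('index',i)
b=blue(P,px,[.4,0,.085],[.8,.35,.115]); print(len(b),cv2.minAreaRect(b[:,:2].astype(np.float32)))
```

```text
[0.51895666 0.17180033 0.26072595] [ 0.00079061  0.68779745  0.72590153 -0.00100113] [ 0.195  0.268  1.604 -0.003  1.27   0.142] 0.061672380369219786
bar 1201 [0.5236 0.1726 0.1404] [0.517  0.1257 0.136 ] [0.5305 0.2123 0.1433]
((0.5238843560218811, 0.16902758181095123), (0.011222450993955135, 0.08646869659423828), 3.095273017883301)
  return _methods._mean(a, axis=axis, dtype=dtype,
  ret = um.true_divide(
Traceback (most recent call last):
ValueError: zero-size array to reduction operation minimum which has no identity
```

View pics/w4.png

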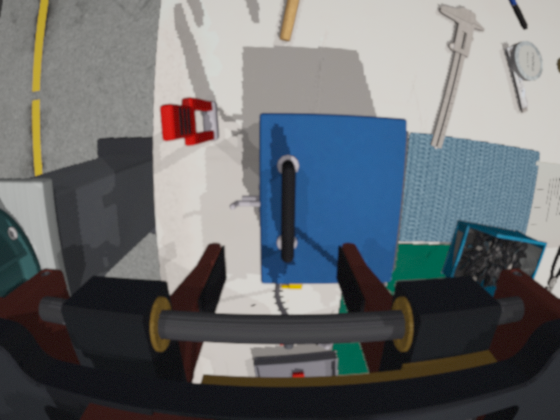

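The bar runs vertically at pixels (280-298, 160-262) between the fingers, with the index hidden by the gripper. Descending and pinching the bar.

step_arm(rows="-.1 .16 .8 0 0 0 .3;0 0 .8 0 0 0 .3;0 0 .8 0 0 0 .3;0 0 .8 0 0 0 .3;0 0 .6 0 0 0 .3;0 0 .32 0 0 0 .3;0 0 0 0 0 0 .3;0 0 0 0 0 0 1;0 0 0 0 0 0 1;0 0 0 0 0 0 1;0 0 0 0 0 0 1;0 0 0 0 0 0 1", grip_force=50)

```text
clock: 13.83
ee_pos: [0.5254, 0.1689, 0.1385]
eef_rot: [0.001, 0.689, 0.725, 0.001]
force: [0.1, -0.0, 0.2]
width: 0.0315
finger_force: 0.0
```

step_arm(rows="0 0 0 0 0 0 1;0 0 0 0 0 0 1;0 0 0 0 0 0 1;0 0 0 0 0 0 1;0 0 0 0 0 0 1")

```text
clock: 14.25
ee_pos: [0.5247, 0.1688, 0.1377]
eef_rot: [-0.0, 0.689, 0.725, -0.0]
force: [-1.4, 0.3, 2.7]
width: 0.0109
finger_force: 50.0
```

Run:
```python
from h import *
s=get_state(); print(s['ee_pos'],s['width'],s['finger_force'],s['force'])
# index angle from all stored views, in box frame
yaw=.05; ex=np.array([np.cos(yaw),np.sin(yaw)]); hinge=np.array([.5676,.1695])+.071*ex
for n in ['w1','scene0','side0']:
    d=np.load(n+'.npz'); q=red(d['P'],d['px'],[.51,.035,.135],[.56,.085,.18])
    a=(q[:,:2]-hinge)@ex; yb=(q[:,:2]-hinge)@[-ex[1],ex[0]]; z=q[:,2]-.09
    th=np.arctan2(z,-a); r=np.hypot(a,z); print(n,len(q),np.percentile(th,[2,25,50,75,98]).round(3),np.percentile(r,[2,50,98]).round(4),np.percentile(yb,[2,50,98]).round(3))
# arc targets for bar
r0=np.array([-.115,.045])
for t in [.1,.2,.3,.4,.5,.52,.54]:
    x=r0[0]*np.cos(t)+r0[1]*np.sin(t); z=-r0[0]*np.sin(t)+r0[1]*np.cos(t); print(t,np.round([x+.115,z-.045],4))
```

```text
[0.52468128 0.16879822 0.13774867] 0.010883040880493182 49.99927461147308 [-1.4308016   0.28617916  2.67042858]
w1 117 [0.554 0.566 0.569 0.574 0.582] [0.1205 0.1331 0.1437] [-0.112 -0.104 -0.098]
scene0 14 [0.493 0.52  0.534 0.547 0.557] [0.1341 0.1397 0.1442] [-0.117 -0.114 -0.105]
side0 30 [0.512 0.542 0.566 0.573 0.581] [0.1129 0.1258 0.1401] [-0.122 -0.113 -0.102]
0.1 [0.0051 0.0113]
0.2 [0.0112 0.0219]
0.3 [0.0184 0.032 ]
0.4 [0.0266 0.0412]
0.5 [0.0357 0.0496]
0.52 [0.0376 0.0512]
0.54 [0.0395 0.0527]
```

step_arm(rows="0 .085 -.19 0 0 0 1;0 .085 -.19 0 0 0 1;0 .1 -.177 0 0 0 1;0 .1 -.177 0 0 0 1;0 .12 -.168 0 0 0 1;0 .12 -.168 0 0 0 1;0 .137 -.153 0 0 0 1;0 .137 -.153 0 0 0 1;0 .148 -.142 0 0 0 1;0 0 0 0 0 0 1;0 0 0 0 0 0 1;0 0 0 0 0 0 1", grip_force=55)

```text
clock: 15.25
ee_pos: [0.5533, 0.1701, 0.1833]
eef_rot: [-0.002, 0.689, 0.725, -0.002]
force: [-8.0, 0.9, -3.1]
width: 0.0109
finger_force: 55.0
```

```bash
cat > m.py <<'E'
from h import *
import sys
s=get_state(); print(s['ee_pos'].round(4),s['width'].round(4),s['force'].round(1))
yaw=.05; ex=np.array([np.cos(yaw),np.sin(yaw)]); hinge=np.array([.5676,.1695])+.071*ex
def lin(q): return np.c_[-(q[:,:2]-hinge)@ex,(q[:,:2]-hinge)@[-ex[1],ex[0]],q[:,2]-.09]
for n in ['wrist','side','scene']:
    c=camera(n); save(c,f'{n}_{sys.argv[1]}.png'); P=cloud(c,n=='wrist'); px=c['pixels'].astype(int); np.savez(f'{n}_{sys.argv[1]}.npz',P=P,px=c['pixels'])
    b=lin(blue(P,px,[.46,.07,.08],[.66,.28,.24])); b=b[(b[:,0]>.01)&(b[:,0]<.145)&(abs(b[:,1])<.085)]
    if len(b)>50:
        k=np.polyfit(b[:,0],b[:,2],1); 
        for _ in range(5):
            e=b[:,2]-np.polyval(k,b[:,0]); g=abs(e)<max(.002,1.5*np.median(abs(e))); k=np.polyfit(b[g,0],b[g,2],1)
        t=np.arctan(k[0]); print(n,'lid',len(b),g.sum(),'angle',round(t,4),'offs',round(k[1]*np.cos(t),4))
    i=lin(red(P,px,[.49,.035,.1],[.6,.085,.22])); 
    ye=(px[...,0]>140)&(px[...,1]>110)&(px[...,2]<80)&(px[...,0]-px[...,2]>90)&np.all((P>[.48,.03,.08])&(P<[.62,.12,.22]),-1); y=lin(P[ye])
    for nm,q in (('idx',i),('ptr',y)):
        if len(q)>4: print(n,nm,len(q),'th',np.percentile(np.arctan2(q[:,2],q[:,0]),[3,50,97]).round(3),'r',np.percentile(np.hypot(q[:,2],q[:,0]),[3,50,97]).round(3),'y',np.percentile(q[:,1],[3,50,97]).round(3))
E
python3 m.py 1
```

```text
Traceback (most recent call last):
  File "m.py", line 3, in <module>
    s=get_state(); print(s['ee_pos'].round(4),s['width'].round(4),s['force'].round(1))
                                              ^^^^^^^^^^^^^^^^
AttributeError: 'float' object has no attribute 'round'
```

```bash
sed -i "s/,s\['width'\].round(4)//" m.py; python3 m.py 1; python3 -c "
import cv2,numpy as np
b=cv2.imread('pics/side_1.png')[165:245,240:340];a=cv2.imread('pics/scene_1.png')[150:230,220:320]
cv2.imwrite('pics/c3.png',np.hstack([cv2.resize(a,(400,320),interpolation=2),cv2.resize(b,(400,320),interpolation=2)]))"
```

```text
[0.5533 0.1701 0.1833] [-8.   0.9 -3.1]
wrist lid 26525 26247 angle 0.4185 offs 0.0107
wrist ptr 54 th [0.47  0.48  0.492] r [0.1   0.106 0.111] y [-0.092 -0.091 -0.089]
side lid 347 332 angle 0.4193 offs 0.0112
side idx 31 th [0.523 0.567 0.583] r [0.114 0.126 0.14 ] y [-0.121 -0.113 -0.099]
side ptr 13 th [0.436 0.462 0.491] r [0.098 0.103 0.111] y [-0.099 -0.095 -0.087]
scene lid 252 235 angle 0.4203 offs 0.0095
scene idx 18 th [0.496 0.536 0.562] r [0.133 0.14  0.144] y [-0.116 -0.112 -0.099]
```

View pics/c3.png

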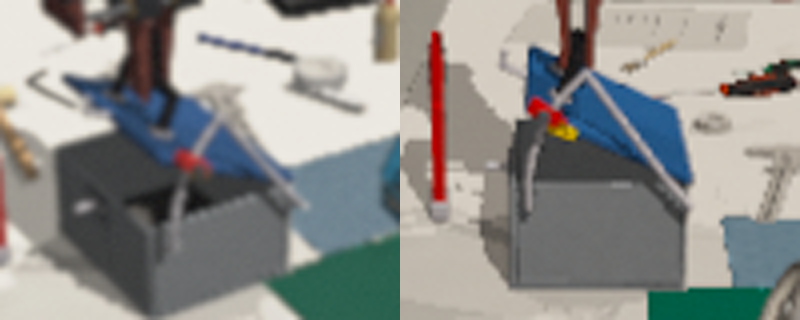

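The views show the lid half-open, its yellow pointer (side crop ~560,130) still a bit below the red index (~540,110). Refining the index angle.

Run:
```python
from h import *
yaw=.05; ex=np.array([np.cos(yaw),np.sin(yaw)]); hinge=np.array([.5676,.1695])+.071*ex
d=np.load('w1.npz'); q=red(d['P'],d['px'],[.49,.035,.12],[.56,.085,.18])
a=-(q[:,:2]-hinge)@ex; y=(q[:,:2]-hinge)@[-ex[1],ex[0]]; z=q[:,2]-.09
for lo,hi in((-.2,.2),(-.108,-.1),(-.11,-.094)):
    g=(y>lo)&(y<hi); c=np.polyfit(a[g],z[g],1)
    for _ in range(6):
        e=z-np.polyval(c,a); k=g&(abs(e)<max(.0008,2*np.median(abs(e[g])))); c=np.polyfit(a[k],z[k],1)
    t=np.arctan(c[0]); print(k.sum(),'slope ang',t.round(3),'offs',(c[1]*np.cos(t)).round(4),'extent r',np.percentile(a[k]*np.cos(t)+z[k]*np.sin(t),[0,5,50,95,100]).round(4))
for off in (.005,.0055,.006): print(off,(np.median(np.arctan2(z,a)-np.arcsin(off/np.hypot(a,z)))).round(4))
```

```text
92 slope ang 0.486 offs 0.0111 extent r [0.1196 0.1213 0.1324 0.1428 0.144 ]
56 slope ang 0.466 offs 0.014 extent r [0.1196 0.1247 0.1341 0.1427 0.1437]
86 slope ang 0.484 offs 0.0114 extent r [0.1195 0.1223 0.1334 0.1428 0.144 ]
0.005 0.5322
0.0055 0.5286
0.006 0.525
```

step_arm(rows="0 .11 -.1 0 0 0 1;0 .11 -.1 0 0 0 1;0 .11 -.1 0 0 0 1;0 0 0 0 0 0 1;0 0 0 0 0 0 1;0 0 0 0 0 0 1")

```text
clock: 15.9
ee_pos: [0.5623, 0.1704, 0.1918]
eef_rot: [-0.002, 0.689, 0.725, -0.003]
force: [-9.7, 0.0, -4.1]
width: 0.0104
finger_force: 55.0
```

```bash
python3 m.py 2
cat > fit.py <<'E'
from h import *
import sys; tag=sys.argv[1]; T=float(sys.argv[2])
yaw=.05; e1=np.array([np.cos(yaw),np.sin(yaw),0]); e2=np.array([-np.sin(yaw),np.cos(yaw),0]); H=np.array([.5676,.1695,.09])+.071*e1
def world(r,h,y,a): # radial, normal, y
    return H+np.outer(-r*np.cos(a)+h*np.sin(a),e1)+np.outer(y,e2)+np.outer(r*np.sin(a)+h*np.cos(a),[0,0,1])
def proj(c,X,fish):
    p=(X-c['pose'][:3,3])@c['pose'][:3,:3]; f=210/np.tan(np.radians(c['fov_y']/2)); x=p[:,0]/-p[:,2]; y=-p[:,1]/-p[:,2]
    if fish: r=np.hypot(x,y); k=np.arctan(r)/r; x=x*k;y=y*k
    return np.c_[x*f+c['cx'],y*f+c['cy']]
def hullc(p):
    m=cv2.moments(cv2.convexHull((p*1).astype(np.float32))); return np.array([m['m10'],m['m01']])/m['m00']
s=np.array(np.meshgrid([-1,1],[-1,1],[-1,1])).reshape(3,-1).T
def go(nm,c,fish):
    px=c['pixels'].astype(float); w=np.clip(px[...,0]-np.maximum(px[...,1],px[...,2])-25,0,90)
    P0=proj(c,world(np.array([.125]),np.array([0]),np.array([-.1]),.53),fish)[0]
    v,u=np.mgrid[:420,:560]; w=w*(abs(u-P0[0])<14)*(abs(v-P0[1])<12)
    n,lab,st,_=cv2.connectedComponentsWithStats((w>0).astype(np.uint8)); j=1+np.argmax(st[1:,4]); w=w*(lab==j)
    o=np.array([(w*u).sum(),(w*v).sum()])/w.sum()
    A=np.arange(.4,.7,.002); M=np.array([hullc(proj(c,world(.125+.013*s[:,0],.005*s[:,2],-.1+.009*s[:,1],a),fish)) for a in A])
    d=np.hypot(*(M-o).T); i=d.argmin(); t=(M[i+2]-M[i-2]); t/=np.hypot(*t)
    print(nm,'idx px',o.round(2),'n',(w>0).sum(),'best a',A[i].round(3),'resid px',(o-M[i]).round(2),'px/rad',(np.hypot(*(M[i+5]-M[i-5]))/.02).round(0))
    # pointer
    y=np.clip(np.minimum(px[...,0],px[...,1])-px[...,2]-50,0,80)*(abs(u-P0[0])<25)*(abs(v-P0[1])<25)
    if (y>0).sum()>4:
        q=np.array([(y*u).sum(),(y*v).sum()])/y.sum(); tip=proj(c,world(np.array([.118,.10]),np.zeros(2),np.array([-.089,-.089]),T),fish)
        print('   yellow px',q.round(2),'n',(y>0).sum(),'model tip/r100',tip.round(1).tolist())
for n in ['side','scene']: go(n,camera(n),False)
d=np.load('w1.npz'); 
if 1: go('w1',dict(pixels=d['px'],pose=d['pose'],fov_y=65.70646984690485,cx=281.0779,cy=211.1715),True)
E
python3 fit.py 2 .525; python3 -c "
import cv2,numpy as np
b=cv2.imread('pics/side_2.png')[175:215,255:305];a=cv2.imread('pics/wrist_2.png')
cv2.imwrite('pics/c4.png',np.hstack([cv2.resize(a,(400,300)),cv2.resize(b,(400,300),interpolation=0)]))"
```

```text
[0.5623 0.1704 0.1918] [-9.7  0.  -4.1]
wrist lid 24906 24511 angle 0.5169 offs 0.0107
wrist ptr 30 th [0.571 0.578 0.588] r [0.1   0.104 0.107] y [-0.093 -0.091 -0.089]
side lid 341 319 angle 0.5157 offs 0.0117
side idx 30 th [0.52  0.566 0.579] r [0.114 0.128 0.14 ] y [-0.123 -0.113 -0.1  ]
side ptr 12 th [0.548 0.574 0.594] r [0.097 0.103 0.11 ] y [-0.097 -0.094 -0.089]
scene lid 190 180 angle 0.5163 offs 0.0097
scene idx 19 th [0.503 0.539 0.563] r [0.135 0.141 0.144] y [-0.12  -0.113 -0.103]
side idx px [276.48 192.88] n 52 best a 0.538 resid px [ 0.04 -0.02] px/rad 40.0
   yellow px [282.98 194.8 ] n 18 model tip/r100 [[278.1, 193.3], [283.2, 196.1]]
scene idx px [267.1  189.83] n 44 best a 0.52 resid px [-0.18 -0.12] px/rad 39.0
w1 idx px [207.71 267.49] n 199 best a 0.528 resid px [-5.63  0.21] px/rad 79.0
   yellow px [227.54 248.42] n 51 model tip/r100 [[223.5, 267.9], [228.9, 275.0]]
```

View pics/c4.png

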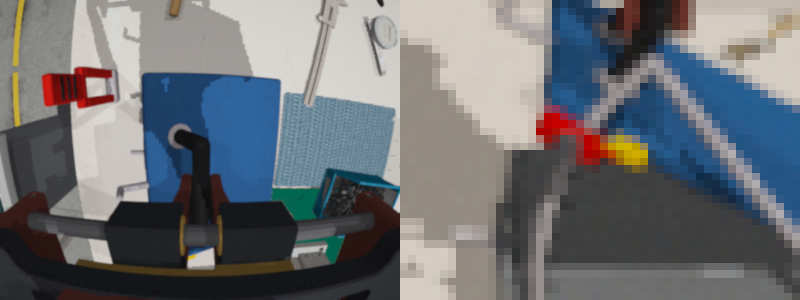

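The side crop shows the yellow pointer (630,150) collinear with the red block (540-600, 120-155), with the lid at about 0.516. As a last check, I'm calibrating the pointer's image bias from the shut-lid picture.

```bash
cat > b.py <<'E'
import sys; sys.argv=['',  '2','.5165']
exec(open('fit.py').read().split('for n in [')[0])
from scipy.optimize import least_squares
v,u=np.mgrid[:420,:560]
C={n:camera(n) for n in ['side','scene']}
for n in C:
  for f,T in ((n+'0',0),(n+'_1',.419),(n+'_2',.5165)):
    px=np.load(f+'.npz')['px'].astype(float)
    X=proj(C[n],world(np.array([.105]),np.array([0]),np.array([-.09]),T),False)[0]
    y=np.clip(np.minimum(px[...,0],px[...,1])-px[...,2]-35,0,80)*(abs(u-X[0])<12)*(abs(v-X[1])<10)
    if (y>0).sum()<4: print(f,'none');continue
    q=np.array([(y*u).sum(),(y*v).sum()])/y.sum()
    nrm=proj(C[n],world(np.array([.105]),np.array([.001]),np.array([-.09]),T),False)[0]-X
    print(f,(y>0).sum(),q.round(2),'model',X.round(2),'diff',(q-X).round(2),'px per mm normal',nrm.round(3))
E
python3 b.py
```

```text
side0 20 [277.21 211.12] model [277.11 211.6 ] diff [ 0.1  -0.49] px per mm normal [ 0.001 -0.303]
side_1 26 [280.56 197.54] model [280.15 198.53] diff [ 0.42 -0.99] px per mm normal [ 0.135 -0.283]
side_2 20 [282.9  194.78] model [281.68 195.69] diff [ 1.22 -0.91] px per mm normal [ 0.165 -0.271]
scene0 19 [266.72 205.17] model [266.8  205.12] diff [-0.08  0.05] px per mm normal [-0.003 -0.263]
scene_1 none
scene_2 7 [271.71 189.66] model [270.32 190.01] diff [ 1.39 -0.34] px per mm normal [ 0.131 -0.28 ]
```

step_arm(rows="0 .03 -.027 0 0 0 1;0 0 0 0 0 0 1;0 0 0 0 0 0 1;0 0 0 0 0 0 1;0 0 0 0 0 0 1")

```text
clock: 16.67
ee_pos: [0.563, 0.1705, 0.1924]
eef_rot: [-0.002, 0.689, 0.725, -0.003]
force: [-9.1, -0.1, -5.8]
width: 0.011
finger_force: 55.0
```

```bash
python3 m.py 3
python3 - <<'E'
from h import *
for n in ['wrist','side','scene']:
    d=np.load(n+'_3.npz'); b=blue(d['P'],d['px'],[.46,.09,.08],[.66,.25,.24]); print(n,np.percentile(b[:,2],[.2,1,99,99.8]).round(4),np.percentile(b[:,0],[.2,1,99]).round(4))
for t in (.51,.525,.54,.555): print(t,'front top edge z',.09+.142*np.sin(t)+.01*np.cos(t),'x',.638-.142*np.cos(t)+.01*np.sin(t))
print(get_state()['clock'])
E
```

```text
[0.563  0.1705 0.1924] [-9.1 -0.1 -5.8]
wrist lid 24785 24405 angle 0.5245 offs 0.0107
wrist ptr 32 th [0.578 0.586 0.595] r [0.1   0.104 0.107] y [-0.092 -0.09  -0.089]
side lid 330 304 angle 0.5243 offs 0.0116
side idx 30 th [0.517 0.564 0.584] r [0.116 0.13  0.14 ] y [-0.123 -0.114 -0.086]
side ptr 14 th [0.545 0.576 0.601] r [0.098 0.104 0.11 ] y [-0.1   -0.094 -0.084]
scene lid 174 169 angle 0.5226 offs 0.0098
scene idx 18 th [0.494 0.536 0.561] r [0.134 0.14  0.143] y [-0.118 -0.111 -0.102]
wrist [0.1005 0.1016 0.1695 0.1879] [0.5172 0.5186 0.639 ]
side [0.1011 0.1017 0.1684 0.1706] [0.5208 0.5224 0.643 ]
scene [0.1048 0.1063 0.1687 0.169 ] [0.5213 0.5237 0.6269]
0.51 front top edge z 0.16804861413383038 x 0.5189520523831324
0.525 front top edge z 0.16982548607990872 x 0.5201361303362803
0.54 front top edge z 0.17158439762838032 x 0.5213467271628681
0.555 front top edge z 0.1733249530315671 x 0.522583570483717
16.8167
```

step_arm(rows="0 0 0 0 0 0 1;0 0 0 0 0 0 1;0 0 0 0 0 0 1;0 0 0 0 0 0 1;0 0 0 0 0 0 1;0 0 0 0 0 0 1;0 0 0 0 0 0 1;0 0 0 0 0 0 1")

```text
clock: 17.48
ee_pos: [0.563, 0.1705, 0.1924]
eef_rot: [-0.002, 0.689, 0.725, -0.003]
force: [-8.6, -0.4, -5.8]
width: 0.0106
finger_force: 55.0
```

```bash
python3 m.py 4 | grep -E "lid|\[" | head -3; python3 -c "
from cell import *
print(hand_in())"
```

```text
[0.563  0.1705 0.1924] [-8.6 -0.4 -5.8]
wrist lid 24755 24364 angle 0.5243 offs 0.0107
wrist ptr 32 th [0.578 0.586 0.593] r [0.1   0.104 0.107] y [-0.093 -0.091 -0.089]
the job is handed in; nothing more can be done
None
```

Handed in at about 17.6 s: the link is in the tray and the lid is held steady at 0.524 rad against an index I estimate at 0.525 (camera readings ranged from about 0.52 to 0.54).

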